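Fit the bayonet filter canister to the bench fume extractor

TASK

Fit a fresh filter to the bench fume extractor: the canister lying on its side that has a bar handle and two side lugs, not the one with the round knob. Stand it upright on the bench and let go of it, then take it again by its handle, lower it into the extractor's collar so that its lugs drop through the two slots (feel for them: the collar may be clamped a little askew), push it down against the spring, turn it about a quarter clockwise as far as it goes, let the spring lift it until it clicks home, and let go. Leave the other canister and the tools around where they lie.

Things in the scene. Friction and masses are not known exactly. Their poses are not given: they have to be found in the camera images.
- canister_mid (a point): Centre of the canister to fit, on its axis, half-way along its body; it starts lying on its side. Aluminium with dark slits, black cap; body 56 mm in diameter, 92 mm long: foot 46 mm from here to -x, cap's top face 46 mm to +x (first 6 mm at the foot: a rubber spigot 48 mm wide). x runs from foot to handle end, so it points up when the canister stands. 0.22 to 0.45 kg.
- canister: The same canister, same origin and axes as canister_mid.
- handle (a point): Centre of the black bar handle on the canister's cap, 62 mm from canister_mid along x; axes as canister_mid. The bar is 44 mm long along y, 12 mm thick along z (pinch it across this) and stands 32 mm tall out of the cap along x, 16 mm to either side of this point.
- lugs (a point): Point on the canister's axis at the middle of its two steel lugs, 32.5 mm from canister_mid along x; axes as canister_mid. The lugs stick out of the cap's side to +y and -y, to 36 mm from the axis; each is 8 mm wide (z) and 7 mm tall (x). While the canister lies they point level to its two sides.
- extractor: The fume extractor, origin under its centre on the bench: fixed grey perforated-steel box, 230 mm (x) by 210 mm (y), 96 mm tall. A round aluminium collar, 88 mm outside, stands 16 mm proud in the middle of its top. A low fan cover, top 116 mm above the bench, lies on top 66 to 110 mm from the middle on the +x side.
- port (a point): Centre of the collar's mouth, level with its top, 112 mm above the bench; axes as the extractor. Bore 61 mm. Two opposite slots in the lip, about 15 mm wide, reaching 38 mm from the axis, let the lugs down. They lie near +x and -x, but the collar is clamped turned by up to 0.3 rad either way about z, which no frame here shows: see it from above or feel for it.
- home (a point): Where canister_mid is when locked, 41 mm below port; axes as the extractor. Going straight down, lugs that miss the slots land on the lip with canister_mid 12 mm above this point; lugs in the slots pass, and the foot meets the shutter 7 mm above it. Pushed 4 mm or more below this point (6 is good, 9 is the stop) the lugs clear the 9 mm lip and can turn under it.
- shutter (a joint): Sprung shutter plate deep in the collar's well, pressed down by the canister's foot. Metres: 0 up, 0.007 canister locked, 0.016 bottom stop. Spring 6.4 N at 0, 12 N at 0.007, 19 N at 0.016 (plate and canister weigh 3 to 6 N). Under the lip the lugs turn clockwise seen from above, 70 degrees from slot to stop; there a notch lets them rise 4 mm and locks them; other way is blocked.
- screw_canister_mid (a point): The centre of another canister that does not fit, lying on its side nearby: same 56 mm body but 110 mm long, with a 34 mm round knob on the cap, a threaded 38 mm neck at the foot and no lugs; 142 mm overall, x from foot to knob. Leave it.
- gouge: A carving gouge lying on the bench, 180 mm long along x, wooden handle 22 mm thick; origin under it. Leave it.
- baren: A flat round printing pad, 120 mm in diameter with a wooden grip, 24 mm tall; origin under its centre. Leave it.
- ink_tin: An ink tin, 84 mm in diameter, 75 mm tall; origin under its centre. Leave it.
- tape_dispenser: A red tape dispenser, 120 mm by 60 mm, 78 mm tall; origin under its centre. Leave it.
- brayer: An ink roller with a wooden handle, 100 mm wide roller 48 mm in diameter, 160 mm long; origin under the roller. Leave it.
There are look-alikes about, which are no part of the job. What is shaped like the canister but yellow is not meant.

How it is judged:
By the outcome, as a careful person would: the job done as asked, in the order asked, and still so for the second after the job is handed in, with the robot touching nothing.
It also fails if it takes over 72 s, if anything falls off the work surface, if the arm or the gripper's body presses on something with over 40 N, if the wrist force passes 120 N, or if a joint passes its speed limit or range.

ROBOT

A 6-joint arm with a two-finger parallel gripper is mounted at the origin on the work surface. World frame = base frame: x ahead of the robot, y to its left, z up, the work surface at z = 0. Lengths are in m, angles in rad, forces in N, time in s.
With the tool pointing down it reaches from about 0.425 to 0.95 m from the base axis. Payload 3.5 kg.
Tool frame: the origin (TCP) lies between the finger pads; the fingertips stand 22 mm ahead of it and the grasp point (between the pads) lies 3 mm ahead of it; z points along the fingers, y is the line along which they close (so a half turn about z gives the same grasp; the last joint's range is limited). The gripper opens to 85 mm and grips with 20 to 120 N. Pads are 22 mm wide; open, the fingers measure 114 mm over their backs; the gripper's body (76 mm by 85 mm) begins 54 mm behind the grasp point. The pads swing forward as they close: fully open they stand 13 mm farther back than shut.
Start: joints at [-1.44, 0.286, 1.577, -0, 1.279, -0.15], TCP at [0.187, -0.649, 0.253] pointing down, gripper open.
Joint ranges: [-2.77, 2.77], [-0.9, 2.22], [0.21, 2.48], [-1.53, 4.67], [0.24, 2.81], [-2.84, 2.84]. Speed limits (rad/s): [2.79, 2.79, 3.14, 3.14, 3.14, 3.14].

INTERFACE

Orientations are given as a unit quaternion [x, y, z, w].
In Python, from plant import robot, optics gives the robot as it stands.
- The arm moves only by the shell command python3 -m handwheel 'ROWS' [FORCE]. ROWS is JSON, a list of rows, each a list of 3 entries, a list of its own where there are three numbers: the shift along the tool's x, y, z scaled (see below), then the turn, a rotation vector about the tool's x, y, z scaled (see below), then the opening, from 0 (shut) to 1 (fully open). In form: [[[tx, ty, tz], [wx, wy, wz], claw], ...]. A call has 1 to 10 rows; each row shifts and turns the commanded pose from where the row before left it, along the tool's axes as they then stand; what a row does not reach is not made up. The controller multiplies each number of a shift by 0.04 m and each number of a turn by 0.12 rad. A row lasts 1/10 s, in which the tool goes at most 50 mm and 8.59 degrees, less where a joint would pass 70% of its speed; a pose out of reach is approached as far as the arm can. A call with a number of a shift or a turn outside -1 to 1 is refused whole. A call with a gripper value outside its range is refused whole. The fingers move at their own pace and stop on an object; FORCE is the grip in N (left out, the last holds). Time passes only in rows, so rows that do not move let the fingers close. It gives the time, the measured TCP pose, the force, the opening and the grip force at its end, in the units of the state.
- robot.get_obs(): the state, without advancing time (a new reading comes with each control period).
- optics.get_image(name): name is "scene" or "top" or "wrist"; returns (picture, depth): 420x560x3 uint8, blue, green, red; 420x560 float32, m along the optical axis (not along the pixel's ray), 0 where there is no reading.
- optics.camera_model(name): a dict with "fx", "fy", "cx", "cy" (pixels), "dist" ([k1, k2, p1, p2, k3] as OpenCV has them; the pictures are not rectified), "xyz" and "attitude" of the camera in the world. Camera axes: x right, y down, z forward; pixel columns grow to the right and rows downward; lengths in m; the calibration is good to about 2 mm. A picture is of the moment at which its call begins: read the wrist's pose just before it. camera_model takes no time and is no camera call; for the wrist camera it gives the pose at the moment of the call.
- robot.finish_job(): hands the job in; it is judged then, once.
The state is a dict: "time_s": time; "joints": joint angles; "qd": joint speeds; "joint_efforts": joint torques, N m; "ee_pos": TCP position; "tool_rot": TCP orientation; "force": force on the tool from outside, world axes, zero at the start; "torque": the same for the moment, N m; "width": finger opening in m; "grip_force": force on a finger pad.
Only numpy, scipy, OpenCV 4.12 (cv2) and the standard library are available. Lean on these libraries where they do the work, as an engineer would, in place of code of your own. Each camera call takes 0.05 s, during which the arm holds its last target. There are 200 camera calls.

## Working session

There is one attempt and no reset: what is moved stays moved. The work goes in short steps, Python scripts to look and compute and a shell command to move; the robot and the scene stay as the last step left them, time stands still between calls to the robot, and variables do not carry over. Pictures are saved under pics/ and viewed, at most 10 in all, crops included, and the job is handed in when it is done.

```bash
mkdir -p pics; ls
python3 - <<'E'
from plant import robot, optics
import cv2,numpy as np
o=robot.get_obs();print(o)
for n in("top","scene"):
    p,d=optics.get_image(n);cv2.imwrite(f"pics/{n}0.png",p);np.save(f"{n}_d.npy",d);print(optics.camera_model(n))
E
```

```text
pics
{'time_s': 0.0, 'joints': array([-1.43997478e+00,  2.87205447e-01,  1.57819841e+00,  1.87909522e-05,
        1.27861196e+00, -1.50027845e-01]), 'qd': array([ 0.00066712, -0.00101201,  0.00055815, -0.00153189,  0.00041902,
       -0.00059865]), 'joint_efforts': array([-9.28749469e-04, -4.05982268e+01, -2.92627770e+01, -1.22378719e-04,
        5.90716110e-03, -8.89693865e-06]), 'ee_pos': array([ 0.18702406, -0.64793176,  0.25190901]), 'tool_rot': array([ 9.90156297e-01,  1.39960848e-01,  2.06284072e-05, -1.21144126e-03]), 'force': array([-0.09334708, -0.14702537,  0.24830512]), 'torque': array([-0.0186854 , -0.03357634, -0.05225055]), 'grip_force': 0.0, 'width': 0.0855494102129215}
{'fx': 408.9460895188875, 'fy': 408.9460895188875, 'cx': 275.5411130385387, 'cy': 212.4604461569833, 'dist': array([-0.07943021,  0.        ,  0.        ,  0.        ,  0.        ]), 'xyz': array([0.44225253, 0.09449573, 1.17406215]), 'attitude': array([-0.70207589,  0.7112859 , -0.02370499,  0.02449258])}
{'fx': 545.8932273245038, 'fy': 545.8932273245038, 'cx': 277.84332718403857, 'cy': 211.31613550491525, 'dist': array([-0.03113844,  0.        ,  0.        ,  0.        ,  0.        ]), 'xyz': array([1.238981  , 0.84703482, 0.80204331]), 'attitude': array([ 0.3270148 ,  0.81899351, -0.44036571, -0.16849032])}
```

View pics/top0.png

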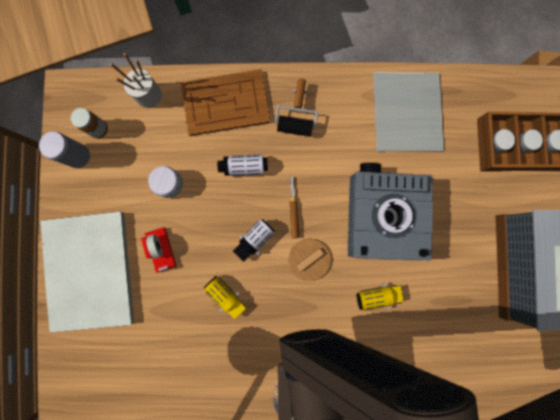

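View pics/scene0.png

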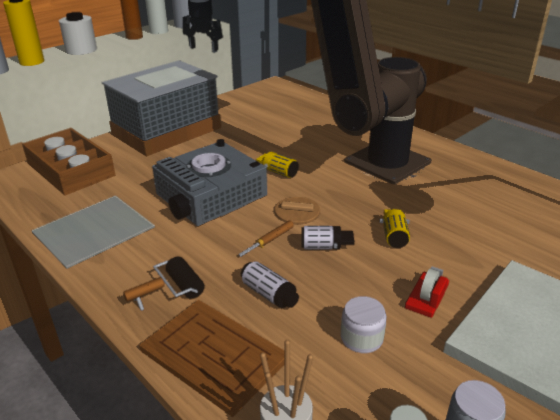

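The canisters that could be confused in the top picture are (243,165) grey, long; (255,239) grey, short, with a blocky black end at about (242,252); and yellow ones at (225,296) and (380,297). By the description I choose (255,239). The extractor is at (391,215), with its fan cover towards the top of the image. Next I check close crops and measure.

```bash
cat > h.py <<'E'
import numpy as np,cv2
from scipy.spatial.transform import Rotation as R
from plant import robot,optics
def world(m,uv,z):  # depth array z (along axis)
    uv=np.asarray(uv,float).reshape(-1,1,2)
    K=np.array([[m['fx'],0,m['cx']],[0,m['fy'],m['cy']],[0,0,1]])
    n=cv2.undistortPoints(uv,K,m['dist'])[:,0]
    c=np.c_[n,np.ones(len(n))]*np.asarray(z).reshape(-1,1)
    return R.from_quat(m['attitude']).apply(c)+m['xyz']
def cloud(m,d,box=None):
    v,u=np.nonzero(d>0)
    if box: k=(u>=box[0])&(u<box[2])&(v>=box[1])&(v<box[3]);u,v=u[k],v[k]
    return world(m,np.c_[u,v],d[v,u]),np.c_[u,v]
E
python3 - <<'E'
from h import *
p=cv2.imread('pics/top0.png');s=cv2.imread('pics/scene0.png')
a=cv2.resize(p[205:275,220:290],(400,400),interpolation=2);b=cv2.resize(p[165:265,345:445],(400,400),interpolation=2)
cv2.imwrite('pics/c.png',np.hstack([a,b]))
m=optics.camera_model('top');d=np.load('top_d.npy')
for n,bx in dict(can=(225,210,285,270),screw=(210,145,275,185),ext=(340,165,445,265)).items():
    P,uv=cloud(m,d,bx);k=P[:,2]>.02;P=P[k];uv=uv[k]
    print(n,P.mean(0),P.min(0),P.max(0))
    if n=='can':
        r=cv2.minAreaRect(P[:,:2].astype(np.float32)*1000);print(r)
        q=P[P[:,2]>.045];print('ridge',q.mean(0),np.linalg.svd(q[:,:2]-q[:,:2].mean(0),full_matrices=False)[2][0])
    if n=='ext':
        r=cv2.minAreaRect(P[(P[:,2]>.085)][:,:2].astype(np.float32)*1000);print(r)
        q=P[(P[:,2]>.104)];print(len(q))
        for g in [(0.104,.114),(.0855,.102)]:
            t=P[(P[:,2]>g[0])&(P[:,2]<g[1])];print(g,len(t),np.median(t[:,2]),t.min(0),t.max(0))
E
```

```text
can [0.44491797 0.1570352  0.04606242] [0.38598217 0.1001907  0.02058578] [0.50239462 0.21554402 0.05982045]
((443.51312255859375, 159.88845825195312), (70.82943725585938, 124.27485656738281), 44.96597671508789)
ridge [0.45435344 0.14866071 0.05264703] [-0.70822537  0.70598642]
screw [0.65343182 0.18606825 0.04783771] [0.62739864 0.11724681 0.02016588] [0.68620574 0.25821855 0.05965986]
ext [ 0.50511844 -0.20785568  0.09557299] [ 0.384405   -0.32542791  0.02001647] [ 0.64768938 -0.10654124  0.12224871]
((503.3310546875, -217.14453125), (212.31480407714844, 232.62278747558594), 87.42308807373047)
1642
(0.104, 0.114) 724 0.11173462406808443 [ 0.39547147 -0.30607211  0.10400317] [ 0.61887873 -0.12937698  0.11397868]
(0.0855, 0.102) 4556 0.09604946891309096 [ 0.38676597 -0.32542791  0.08550565] [ 0.62281613 -0.10742809  0.1019769 ]
```

View pics/c.png

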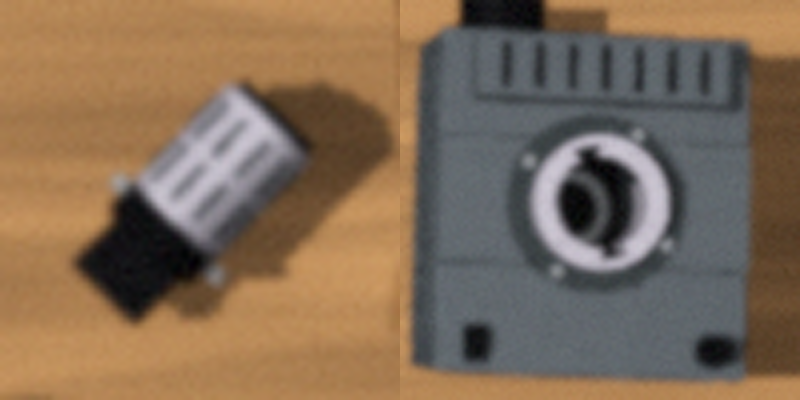

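The crop shows steel lugs at about (122,184) and (214,276) and a bar handle at lower left, so the choice is right. The collar's slots show at about (590,157) and (612,250). I move off, going past the collar to look into it.

```bash
python3 -m handwheel '[[[0.9,-0.77,0],[0,0,0],1],[[0.9,-0.77,0],[0,0,0],1],[[0.9,-0.77,0],[0,0,0],1],[[0.9,-0.77,0],[0,0,0],1],[[0.9,-0.77,0],[0,0,0],1],[[0.9,-0.77,0],[0,0,0],1],[[0.9,-0.77,0],[0,0,0],1],[[0.9,-0.77,0],[0,0,0],1],[[0.9,-0.77,0],[0,0,0],1],[[0.9,-0.77,0],[0,0,0],1]]'
cat >> h.py <<'E'
def log():
    o=robot.get_obs()
    with open('log.txt','a') as f:f.write(repr([list(map(float,o['joints'])),list(map(float,o['ee_pos'])),list(map(float,o['tool_rot']))])+'\n')
    return o
E
python3 - <<'E'
from h import *
o=log();m=optics.camera_model('wrist');p,d=optics.get_image('wrist');cv2.imwrite('pics/w1.png',p);np.savez('w1.npz',d=d,**m)
print(o['joints'],o['ee_pos'],o['tool_rot'],m['xyz'],R.from_quat(m['attitude']).as_matrix()[:,2])
E
```

```text
time_s: 1.1
ee_pos: [0.4481, -0.2509, 0.253]
tool_rot: [0.99, 0.14, -0.0, -0.0]
force: [0.6, -0.5, 0.9]
width: 0.0855
grip_force: 0.0
[-7.08174599e-01 -7.34900163e-02  1.96826470e+00  4.89400016e-05
  1.24709780e+00  5.82097747e-01] [ 0.44812265 -0.25089854  0.25302605] [ 9.90180482e-01  1.39794826e-01 -7.51024976e-05 -1.20309639e-04] [ 0.51391182 -0.23285282  0.37353464] [-0.25423799 -0.07122581 -0.96451539]
```

View pics/w1.png

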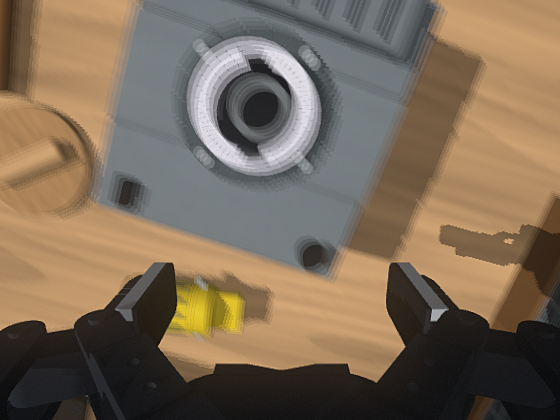

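The wrist picture shows the collar at about (254,106), with its slots near (265,66) at the top and (242,148) at the bottom. I measure its centre and the slot angle from the depth.

Run:
```python
from h import *
w=np.load('w1.npz');m={k:w[k] for k in w.files};d=w['d']
P,uv=cloud(m,d,(90,0,450,280))
top=P[(P[:,2]>.092)&(P[:,2]<.100)]
r=cv2.minAreaRect(top[:,:2].astype(np.float32)*1000);print('box',r,np.median(top[:,2]))
k=(P[:,2]>.107)&(P[:,2]<.118)&(np.hypot(P[:,0]-.505,P[:,1]+.217)<.06);q=P[k]
hull=cv2.convexHull(q[:,:2].astype(np.float32)*1000);c,rad=cv2.minEnclosingCircle(q[:,:2].astype(np.float32)*1000)
print('collar',c,rad,np.median(q[:,2]))
c=np.array(c)/1000
a=np.degrees(np.arctan2(q[:,1]-c[1],q[:,0]-c[0]));rr=np.hypot(*(q[:,:2]-c).T)
for lo in range(-180,180,5):
    s=(a>=lo)&(a<lo+5); print(lo,s.sum(),(s&(rr<.0375)).sum(),round(1000*rr[s].min(),1) if s.any() else None,end=' | ')
p=cv2.imread('pics/w1.png')[20:200,160:350];cv2.imwrite('pics/w1c.png',cv2.resize(p,None,fx=3,fy=3,interpolation=2))
```

```text
box ((506.8500671386719, -217.66888427734375), (210.93553161621094, 229.7593536376953), 87.02906799316406) 0.09609514082130638
collar (507.1148986816406, -217.8206787109375) 44.54277038574219 0.11197505043710898
-180 42 0 37.9 | -175 44 0 38.1 | -170 38 0 38.1 | -165 45 0 38.2 | -160 42 0 38.1 | -155 70 23 30.8 | -150 83 41 30.6 | -145 83 38 30.7 | -140 80 38 30.7 | -135 86 41 30.6 | -130 82 37 30.8 | -125 83 38 30.7 | -120 82 37 30.8 | -115 84 41 30.7 | -110 84 39 30.7 | -105 84 38 30.7 | -100 90 42 30.6 | -95 88 41 30.7 | -90 88 40 30.7 | -85 89 41 30.7 | -80 90 40 30.7 | -75 90 40 30.6 | -70 89 42 30.8 | -65 95 44 30.7 | -60 88 38 30.8 | -55 95 44 30.7 | -50 92 41 30.8 | -45 96 44 30.7 | -40 93 43 30.8 | -35 99 45 30.8 | -30 91 44 30.7 | -25 94 43 30.7 | -20 97 46 30.7 | -15 96 44 30.9 | -10 98 47 30.8 | -5 84 33 30.9 | 0 54 0 37.9 | 5 55 0 37.7 | 10 54 0 37.9 | 15 54 0 38.0 | 20 57 0 37.7 | 25 90 35 30.2 | 30 101 50 30.1 | 35 103 48 30.3 | 40 99 48 30.3 | 45 101 46 30.7 | 50 98 46 30.8 | 55 94 45 30.7 | 60 98 48 30.8 | 65 99 48 30.7 | 70 98 47 30.7 | 75 97 46 30.5 | 80 95 44 30.3 | 85 98 44 30.7 | 90 93 47 30.6 | 95 92 44 30.6 | 100 87 41 30.5 | 105 98 49 30.3 | 110 93 45 30.3 | 115 90 45 30.5 | 120 89 41 30.6 | 125 91 47 30.4 | 130 86 41 30.6 | 135 91 45 30.4 | 140 83 39 30.5 | 145 92 45 30.4 | 150 81 41 30.4 | 155 86 40 30.6 | 160 84 41 30.5 | 165 85 42 30.5 | 170 85 43 30.5 | 175 77 33 30.6 |
```

View pics/w1c.png

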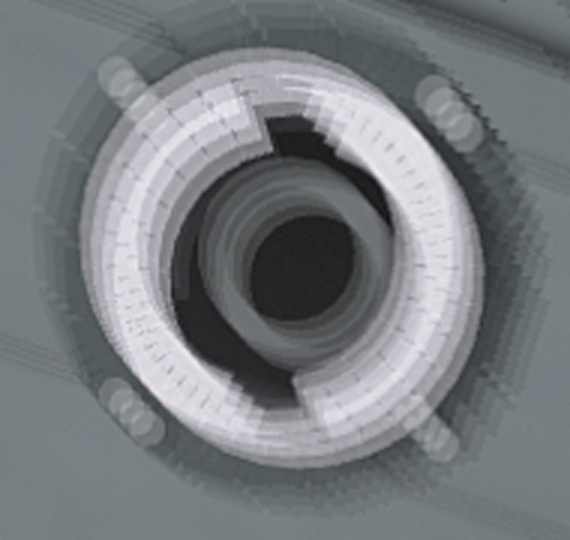

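Collar centre is (.507,-.218) and the slot azimuth is about 12.9°. I go above the canister next, then yaw the tool.

```bash
python3 -m handwheel '[[[0.28,-0.98,0],[0,0,0],1],[[0.28,-0.98,0],[0,0,0],1],[[0.28,-0.98,0],[0,0,0],1],[[0.28,-0.98,0],[0,0,0],1],[[0.28,-0.98,0],[0,0,0],1],[[0.28,-0.98,0],[0,0,0],1],[[0.28,-0.98,0],[0,0,0],1],[[0.28,-0.98,0],[0,0,0],1],[[0.28,-0.98,0],[0,0,0],1],[[0.28,-0.98,0],[0,0,0],1]]' >/dev/null; python3 -c "from h import *;log()"
python3 -m handwheel '[[[0,0,0],[0,0,-1],1],[[0,0,0],[0,0,-1],1],[[0,0,0],[0,0,-1],1],[[0,0,0],[0,0,-1],1],[[0,0,0],[0,0,-1],1],[[0,0,0],[0,0,-1],1],[[0,0,0],[0,0,-1],1],[[0,0,0],[0,0,-1],1],[[0,0,0],[0,0,-1],1]]' >/dev/null; python3 -c "from h import *;log()"
python3 -m handwheel '[[[0,0,0],[0,0,-1],1],[[0,0,0],[0,0,-1],1],[[0,0,0],[0,0,-1],1],[[0,0,0],[0,0,-1],1],[[0,0,0],[0,0,-1],1],[[0,0,0],[0,0,-1],1],[[0,0,0],[0,0,-1],1],[[0,0,0],[0,0,-1],1],[[0,0,0],[0,0,-0.31],1],[[0,0,0],[0,0,0],1]]'
python3 - <<'E'
from h import *
o=log();m=optics.camera_model('wrist');p,d=optics.get_image('wrist');cv2.imwrite('pics/w2.png',p)
Rt=R.from_quat(o['tool_rot']).as_matrix();print(o['joints'],o['ee_pos'],Rt[:,0])
P,uv=cloud(m,d);k=(P[:,2]>.02)&(P[:,2]<.075)&(np.abs(P[:,0]-.445)<.1)&(np.abs(P[:,1]-.157)<.1);q=P[k]
r=cv2.minAreaRect(q[:,:2].astype(np.float32)*1000);print(r,q[:,2].max())
a=np.array([-.708,.706]);s=q[:,:2]@a;print(s.min(),s.max())
t=q[q[:,2]>.051];print('ridge',t.mean(0),np.linalg.svd(t[:,:2]-t[:,:2].mean(0),full_matrices=False)[2][0])
import ast
L=[ast.literal_eval(l) for l in open('log.txt')]
for J,p_,qq in L:
    M=R.from_euler('ZYZYZ',[J[0],J[1]+J[2],J[3],J[4],J[5]+np.pi/2])
    print('ori err',np.degrees((M.inv()*R.from_quat(qq)).magnitude()))
E
```

```text
time_s: 4.05
ee_pos: [0.4464, 0.1546, 0.2529]
tool_rot: [0.382, 0.924, -0.0, -0.0]
force: [-0.6, 0.1, 0.6]
width: 0.0852
grip_force: 0.0
[ 1.18221045e-01 -1.73347412e-01  2.05831295e+00 -2.48977264e-05
  1.25757478e+00 -6.68781273e-01] [0.44636659 0.15462096 0.25285148] [-7.08245336e-01  7.05966160e-01  5.69000804e-04]
((418.7548522949219, 186.681396484375), (71.72599792480469, 203.38917541503906), 46.398948669433594) 0.05845641553080749
-0.2667228935298877 -0.06302945228833863
ridge [0.45566519 0.15094008 0.05429608] [ 0.71283763 -0.70132911]Traceback (most recent call last):
  File "<stdin>", line 11, in <module>
  File "scipy/spatial/transform/_rotation.pyx", line 1413, in scipy.spatial.transform._rotation.Rotation.from_euler
ValueError: Expected axis specification to be a non-empty string of upto 3 characters, got ZYZYZ
```

```bash
cat >> h.py <<'E'
def fkR(J):
    e=lambda a,t:R.from_euler(a,t)
    return e('z',J[0])*e('y',J[1]+J[2])*e('z',J[3])*e('y',J[4])*e('z',J[5]+np.pi/2)
def fkp(J,g):  # g: h,L1,L2,Lt,dy,shoulder x, elbow offset
    e=lambda a,t:R.from_euler(a,t)
    w=np.array([g[5],g[4],g[0]])+e('y',J[1]).apply([0,0,g[1]])+e('y',J[1]+J[2]).apply([g[6],0,g[2]])
    return e('z',J[0]).apply(w)+fkR(J).apply([0,0,g[3]])
E
python3 - <<'E'
from h import *
import ast
from scipy.optimize import least_squares
L=[([-1.43997478,.287205447,1.57819841,0,1.27861196,-.150027845],[.18702406,-.64793176,.25190901],[.990156,.13996,0,-.0012])]+[ast.literal_eval(l) for l in open('log.txt')]
for J,p,q in L:
    pr=R.from_euler('z',-J[0]).apply(p)
    print('ori',np.degrees((fkR(J).inv()*R.from_quat(q)).magnitude()),pr,np.round(J,3))
f=lambda g:np.ravel([fkp(J,g)-p for J,p,q in L])
f2=lambda x:np.r_[f(np.r_[x,0,0])]
s=least_squares(f2,[.4,.45,.4,.2,.1]);print(s.x,np.abs(s.fun).max())
E
```

```text
ori 0.001919411506165627 [0.66679227 0.10090409 0.25190901] [-1.44   0.287  1.578  0.     1.279 -0.15 ]
ori 2.483756037734525e-14 [0.50356832 0.10091055 0.25302605] [-0.708 -0.073  1.968  0.     1.247  0.582]
ori 2.2816395008006648e-14 [0.46181551 0.10087833 0.25307134] [ 0.122 -0.173  2.058 -0.     1.257  1.412]
ori 3.1407981157114554e-14 [0.46145272 0.1008904  0.25278918] [ 0.118 -0.173  2.058 -0.     1.258  0.323]
ori 1.5937775422101114e-14 [0.46148786 0.10089462 0.25285148] [ 0.118 -0.173  2.058 -0.     1.258 -0.669]
[0.01569699 0.44318154 0.56565601 0.0245805  0.10089616] 0.00014301094994961794
```

The orientation model is exact. I lower onto the body and grip it 12 mm from the middle towards the handle.

```bash
python3 -m handwheel '[[[0.06,0.07,1],[0,0,0],1],[[0,0,1],[0,0,0],1],[[0,0,1],[0,0,0],1],[[0,0,1],[0,0,0],1],[[0,0,0.7],[0,0,0],1],[[0,0,0.5],[0,0,0],1],[[0,0,0.25],[0,0,0],1],[[0,0,0],[0,0,0],1]]'; python3 -m handwheel '[[[0,0,0],[0,0,0],0],[[0,0,0],[0,0,0],0],[[0,0,0],[0,0,0],0],[[0,0,0],[0,0,0],0],[[0,0,0],[0,0,0],0],[[0,0,0],[0,0,0],0]]' 45
```

```text
time_s: 4.9
ee_pos: [0.4459, 0.1583, 0.0341]
tool_rot: [0.382, 0.924, -0.001, -0.001]
force: [-0.1, -0.5, -0.0]
width: 0.0856
grip_force: 0.0
time_s: 5.5
ee_pos: [0.4481, 0.1587, 0.037]
tool_rot: [0.382, 0.924, 0.001, 0.001]
force: [-1.5, 0.2, 5.8]
width: 0.0548
grip_force: 47.5
```

```bash
python3 -m handwheel '[[[0,0,-0.5],[0,0,0],0],[[0,0,-1],[0,0,0],0],[[0,0,-1],[0,0,0],0],[[0,0,-1],[0,0,0],0],[[0,0,-1],[0,0,0],0],[[0,0,0],[0,1,0],0],[[0,0,0],[0,1,0],0],[[0,0,0],[0,1,0],0],[[0,0,0],[0,1,0],0],[[0,0,0],[0,1,0],0]]'
python3 - <<'E'
from h import *
import ast
from scipy.optimize import least_squares
o=log();print(o['joints'])
L=[ast.literal_eval(l) for l in open('log.txt')]
f=lambda g:np.ravel([fkp(J,np.r_[g,0,0])-p for J,p,q in L])
s=least_squares(f,[.3,.45,.5,.25,.1]);print(s.x,np.abs(s.fun).max());g=np.r_[s.x,0,0];np.save('g.npy',g)
lo=[-2.77,-.9,.21,-1.53,.24,-2.84];hi=[2.77,2.22,2.48,4.67,2.81,2.84]
def ik(p,psi,J0):
    z=[np.cos(psi),np.sin(psi),0];x=[0,0,1];y=np.cross(z,x);Rt=R.from_matrix(np.c_[x,y,z])
    def e(J): return np.r_[(fkp(J,g)-p)*5,(fkR(J).inv()*Rt).as_rotvec()]
    return least_squares(e,np.clip(J0,np.add(lo,.02),np.subtract(hi,.02)),bounds=(lo,hi))
for deg in(60,75,90,105,120,135,150):
  for p in([.45,.158,.06],[.5,.2,.06],[.52,.25,.06]):
    b=min((ik(p,np.radians(deg),o['joints']+[0,0,0,d,0,d2]) for d in(0,.8,1.6) for d2 in(0,-1,-2,1)),key=lambda s:s.cost)
    print(deg,p,round(float(b.cost),5),np.round(b.x,2))
E
```

```text
time_s: 6.5
ee_pos: [0.447, 0.1582, 0.2154]
tool_rot: [0.365, 0.883, 0.114, -0.274]
force: [-0.1, -0.1, -2.3]
width: 0.0542
grip_force: 49.4
[-0.06307704  0.07400463  1.97035975  0.38425106  1.57366667 -0.94345907]
[0.23076063 0.43125763 0.56384741 0.22844864 0.10081391] 0.0006505268712134749
60 [0.45, 0.158, 0.06] 0.0 [-0.42  0.49  2.44  1.67  1.55 -1.36]
60 [0.5, 0.2, 0.06] 0.0 [-0.26  0.53  2.33  1.83  1.5  -1.3 ]
60 [0.52, 0.25, 0.06] 0.0 [-0.12  0.55  2.28  1.96  1.45 -1.29]
75 [0.45, 0.158, 0.06] 0.0 [-0.42  0.54  2.31  1.42  1.61 -1.28]
75 [0.5, 0.2, 0.06] 0.0 [-0.28  0.58  2.21  1.56  1.58 -1.22]
75 [0.52, 0.25, 0.06] 0.0 [-0.16  0.61  2.16  1.67  1.53 -1.2 ]
90 [0.45, 0.158, 0.06] 0.0 [-0.38  0.6   2.18  1.22  1.7  -1.23]
90 [0.5, 0.2, 0.06] 0.0 [-0.26  0.65  2.07  1.33  1.68 -1.16]
90 [0.52, 0.25, 0.06] 0.0 [-0.15  0.67  2.03  1.43  1.64 -1.13]
105 [0.45, 0.158, 0.06] 0.0 [-0.32  0.66  2.04  1.03  1.81 -1.2 ]
105 [0.5, 0.2, 0.06] 0.0 [-0.22  0.72  1.93  1.14  1.79 -1.12]
105 [0.52, 0.25, 0.06] 0.0 [-0.12  0.74  1.88  1.23  1.76 -1.08]
120 [0.45, 0.158, 0.06] 0.0 [-0.25  0.72  1.92  0.86  1.91 -1.2 ]
120 [0.5, 0.2, 0.06] 0.0 [-0.16  0.78  1.79  0.97  1.92 -1.11]
120 [0.52, 0.25, 0.06] 0.0 [-0.08  0.81  1.74  1.05  1.89 -1.06]
135 [0.45, 0.158, 0.06] 0.0 [-0.17  0.78  1.8   0.69  2.02 -1.22]
135 [0.5, 0.2, 0.06] 0.0 [-0.09  0.85  1.67  0.8   2.04 -1.14]
135 [0.52, 0.25, 0.06] 0.0 [-0.02  0.88  1.6   0.89  2.03 -1.07]
150 [0.45, 0.158, 0.06] 0.0 [-0.09  0.83  1.7   0.52  2.12 -1.28]
150 [0.5, 0.2, 0.06] 0.0 [-0.02  0.91  1.55  0.62  2.16 -1.2 ]
150 [0.52, 0.25, 0.06] 0.0 [ 0.05  0.95  1.47  0.71  2.16 -1.12]
```

```bash
python3 -m handwheel '[[[0,0,0],[0,1,0],0],[[0,0,0],[0,1,0],0],[[0,0,0],[0,1,0],0],[[0,0,0],[0,1,0],0],[[0,0,0],[0,1,0],0],[[0,0,0],[0,1,0],0],[[0,0,0],[0,0.34,0],0],[[0,0,0],[0,0,0],0]]'; python3 -m handwheel '[[[0.16,0.73,0.78],[0,0,0],0],[[0.16,0.73,0.78],[0,0,0],0],[[0.16,0.73,0.78],[0,0,0],0],[[0.16,0.73,0.78],[0,0,0],0],[[0,0,0],[0,0,0],0]]'
python3 -m handwheel '[[[0,0,0],[-0.89,0,0.19],0],[[0,0,0],[-0.89,0,0.19],0],[[0,0,0],[-0.89,0,0.19],0],[[0,0,0],[-0.89,0,0.19],0],[[0,0,0],[-0.89,0,0.19],0],[[0,0,0],[-0.89,0,0.19],0],[[0,0,0],[-0.89,0,0.19],0],[[0,0,0],[-0.89,0,0.19],0],[[0,0,0],[0,0,0],0]]'
python3 - <<'E'
from h import *
o=log();Rt=R.from_quat(o['tool_rot']).as_matrix();print(Rt,o['joints'])
p,d=optics.get_image('scene');m=optics.camera_model('scene')
cv2.imwrite('pics/s1.png',p)
p,d=optics.get_image('top');m=optics.camera_model('top');P,uv=cloud(m,d,(100,130,350,300))
for n,b in dict(gouge=(285,175,302,240),tin=(145,160,185,200),tape=(138,222,178,275),baren=(285,235,335,285)).items():
    P,uv=cloud(m,d,b);k=(P[:,2]>.008)&(P[:,2]<.09);q=P[k];print(n,q.min(0).round(3),q.max(0).round(3))
E
```

```text
time_s: 7.3
ee_pos: [0.4465, 0.1585, 0.2138]
tool_rot: [0.298, 0.718, 0.24, -0.582]
force: [-0.2, 0.7, -3.0]
width: 0.0545
grip_force: 49.5
time_s: 7.8
ee_pos: [0.4375, 0.3351, 0.2154]
tool_rot: [0.294, 0.721, 0.239, -0.58]
force: [-0.0, -1.3, -2.3]
width: 0.0544
grip_force: 49.6
time_s: 8.7
ee_pos: [0.4365, 0.3312, 0.2142]
tool_rot: [0.573, 0.526, 0.463, -0.425]
force: [-0.9, 0.6, -3.3]
width: 0.0547
grip_force: 49.5
[[ 1.75256320e-02  9.96392511e-01  8.30350252e-02]
 [ 2.09832100e-01 -8.48636486e-02  9.74047561e-01]
 [ 9.77580351e-01  3.52614625e-04 -2.10562422e-01]] [ 0.02120114  0.06897011  2.28931131  1.49366751  1.34657205 -0.76783533]
gouge [0.451 0.032 0.009] [0.626 0.054 0.027]
tin [0.568 0.361 0.008] [0.651 0.443 0.081]
tape [0.359 0.38  0.008] [0.484 0.469 0.081]
baren [ 0.329 -0.058  0.008] [0.457 0.059 0.028]
```

View pics/s1.png

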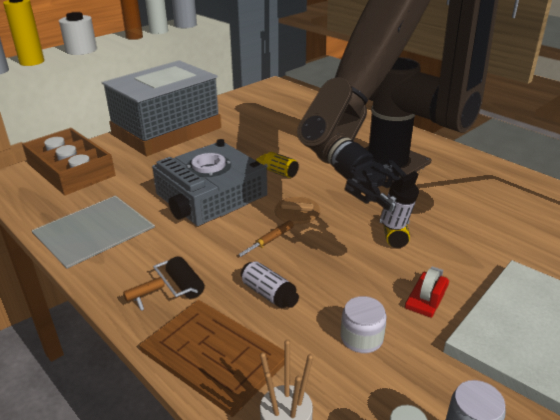

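The scene picture shows the canister held upright at about (400,205), with its handle up. The tape dispenser is too close to this spot, so I shift to about (.52,.31) and go down.

```bash
python3 -m handwheel '[[[-0.02,0.71,-0.11],[0,0,0],0],[[-0.02,0.71,-0.11],[0,0,0],0],[[-0.02,0.71,-0.11],[0,0,0],0],[[-0.85,0,0.18],[0,0,0],0],[[-0.85,0,0.18],[0,0,0],0],[[-0.85,0,0.18],[0,0,0],0],[[-0.8,0,0.17],[0,0,0],0],[[0,0,0],[0,0,0],0]]'
python3 - <<'E'
from h import *
o=log();p,d=optics.get_image('scene');m=optics.camera_model('scene');K=np.array([[m['fx'],0,m['cx']],[0,m['fy'],m['cy']],[0,0,1]])
Rc=R.from_quat(m['attitude']);uv=cv2.projectPoints(Rc.inv().apply(o['ee_pos']-m['xyz'])[None],np.zeros(3),np.zeros(3),K,m['dist'])[0].ravel();print(uv,o['ee_pos'])
u,v=map(int,uv);c=p[max(0,v-110):v+80,max(0,u-120):u+120];cv2.imwrite('pics/s2.png',cv2.resize(c,None,fx=3,fy=3,interpolation=2))
E
```

```text
time_s: 9.6
ee_pos: [0.5213, 0.31, 0.0728]
tool_rot: [0.575, 0.524, 0.46, -0.427]
force: [-0.6, 0.6, -2.7]
width: 0.0541
grip_force: 49.7
[356.86526803 266.1991694 ] [0.52126585 0.31001252 0.0728414 ]
```

View pics/s2.png

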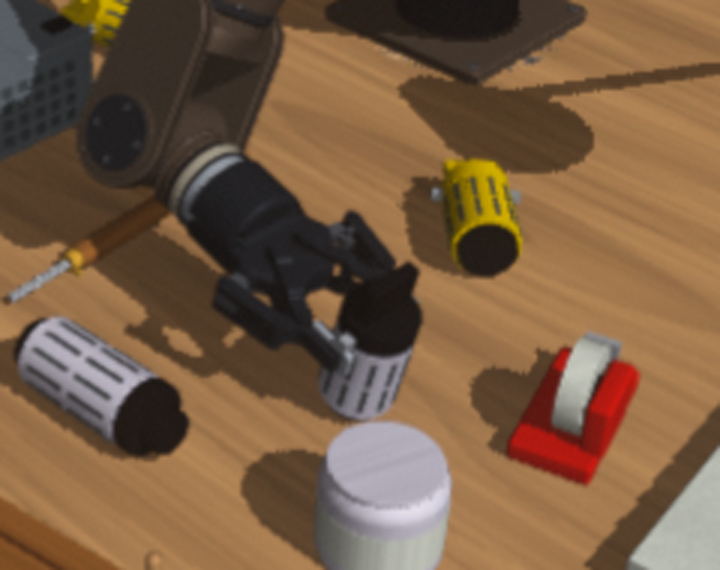

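The canister hangs leaning about 12° just above the bench, and the wrist has room below it. I lower slowly until the foot touches.

```bash
python3 -m handwheel '[[[0,0,0],[0,0.45,0],0],[[0,0,0],[0,0.4,0],0],[[-0.1,0,0.01],[0,0,0],0],[[-0.1,0,0.01],[0,0,0],0],[[0,0,0],[0,0,0],0]]';python3 -m handwheel '[[[-0.05,0,0.005],[0,0,0],0],[[0,0,0],[0,0,0],0]]';python3 -m handwheel '[[[-0.05,0,0.005],[0,0,0],0],[[0,0,0],[0,0,0],0]]'
```

```text
time_s: 10.15
ee_pos: [0.5233, 0.3102, 0.0704]
tool_rot: [0.548, 0.504, 0.492, -0.451]
force: [0.6, 0.3, -2.7]
width: 0.0548
grip_force: 49.6
time_s: 10.35
ee_pos: [0.5229, 0.3103, 0.068]
tool_rot: [0.548, 0.503, 0.492, -0.451]
force: [0.1, 0.8, -2.5]
width: 0.0549
grip_force: 49.6
time_s: 10.55
ee_pos: [0.5226, 0.3102, 0.0656]
tool_rot: [0.549, 0.503, 0.492, -0.452]
force: [-0.6, -0.7, -2.7]
width: 0.0543
grip_force: 49.6
```

```bash
python3 -m handwheel '[[[-0.06,0,0.005],[0,0,0],0],[[0,0,0],[0,0,0],0]]';python3 -m handwheel '[[[-0.05,0,0.005],[0,0,0],0],[[0,0,0],[0,0,0],0]]';python3 -m handwheel '[[[-0.05,0,0.005],[0,0,0],0],[[0,0,0],[0,0,0],0]]'
```

```text
time_s: 10.75
ee_pos: [0.5227, 0.3101, 0.063]
tool_rot: [0.549, 0.503, 0.492, -0.452]
force: [-0.5, 0.2, -2.7]
width: 0.0546
grip_force: 49.6
time_s: 10.95
ee_pos: [0.5228, 0.3101, 0.0627]
tool_rot: [0.547, 0.502, 0.493, -0.453]
force: [-2.2, -2.5, 4.9]
width: 0.0545
grip_force: 50.0
time_s: 11.15
ee_pos: [0.5228, 0.3101, 0.0625]
tool_rot: [0.545, 0.502, 0.494, -0.454]
force: [-4.5, -5.0, 9.1]
width: 0.0545
grip_force: 50.4
```

```bash
python3 -m handwheel '[[[0,0,0],[0,0,0],0],[[0,0,0],[0,0,0],0],[[0,0,0],[0,0,0],0]]' 20;python3 -c "
from h import *
o=robot.get_obs();print(R.from_quat(o['tool_rot']).as_matrix()[2],o['ee_pos'])"
```

```text
time_s: 11.45
ee_pos: [0.5228, 0.3101, 0.0625]
tool_rot: [0.545, 0.502, 0.494, -0.454]
force: [-4.9, -5.2, 10.0]
width: 0.0545
grip_force: 50.4
[ 0.99506196  0.00129257 -0.09924725] [0.52280291 0.31011901 0.06249788]
```

```bash
python3 -m handwheel '[[[0.05,0,0],[0,0,0],0.64],[[0,0,0],[0,0,0],0.66],[[0,0,0],[0,0,0],0.68],[[0,0,0],[0,0,0],0.7],[[0,0,0],[0,0,0],0.72],[[0,0,0],[0,0,0],0.74],[[0,0,0],[0,0,0],0.8],[[0,0,0],[0,0,0],0.9],[[0,0,0],[0,0,0],1],[[0,0,0],[0,0,0],1]]'
python3 - <<'E'
from h import *
p,d=optics.get_image('scene');m=optics.camera_model('scene')
c=p[160:340,240:480];cv2.imwrite('pics/s3.png',cv2.resize(c,None,fx=3,fy=3,interpolation=2))
E
```

```text
time_s: 12.45
ee_pos: [0.5228, 0.3103, 0.0612]
tool_rot: [0.549, 0.503, 0.492, -0.451]
force: [0.1, -0.5, -0.2]
width: 0.0851
grip_force: 0.0
```

View pics/s3.png

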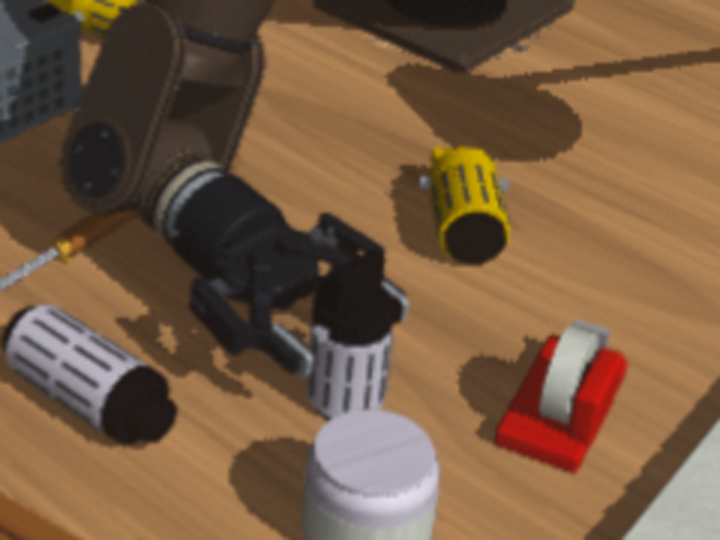

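The canister stands upright at about (350,340) and is released. I back off and rise.

```bash
python3 -m handwheel '[[[0,0,-0.4],[0,0,0],1],[[0,0,-0.4],[0,0,0],1],[[0.7,0,-0.5],[0,0,0],1],[[0.7,0,-0.5],[0,0,0],1],[[0.7,0,-0.5],[0,0,0],1],[[0.7,0,-0.5],[0,0,0],1],[[0.9,0,-0.1],[0,0,0],1],[[0.9,0,-0.1],[0,0,0],1],[[0,0,0],[0,0,0],1]]'; python3 -m handwheel '[[[0,0,0],[0,-1,0],1],[[0,0,0],[0,-1,0],1],[[0,0,0],[0,-1,0],1],[[0,0,0],[0,-1,0],1],[[0,0,0],[0,-1,0],1],[[0,0,0],[0,-1,0],1],[[0,0,0],[0,-1,0],1],[[0,0,0],[0,-1,0],1],[[0,0,0],[0,-1,0],1],[[0,0,0],[0,-1,0],1]]';  python3 -m handwheel '[[[0,0,0],[0,-1,0],1],[[0,0,0],[0,-1,0],1],[[0,0,0],[0,-0.25,0],1],[[0,0,0],[0,0,0],1]]'
python3 - <<'E'
from h import *
o=log();print(R.from_quat(o['tool_rot']).as_matrix(),o['joints'])
p,d=optics.get_image('top');m=optics.camera_model('top');P,uv=cloud(m,d)
k=(np.hypot(P[:,0]-.52,P[:,1]-.31)<.06)&(P[:,2]>.05)&(P[:,2]<.135);q=P[k]
print(len(q),q[:,2].max())
h=q[q[:,2]>.112];print('handle',len(h),cv2.minAreaRect(h[:,:2].astype(np.float32)*1000))
c=q[(q[:,2]>.085)&(q[:,2]<.1)];print('cap',len(c),cv2.minEnclosingCircle(c[:,:2].astype(np.float32)*1000),np.median(c[:,2]))
E
```

```text
time_s: 13.4
ee_pos: [0.516, 0.2107, 0.2626]
tool_rot: [0.546, 0.505, 0.495, -0.448]
force: [0.3, -0.1, -1.0]
width: 0.0852
grip_force: 0.0
time_s: 14.4
ee_pos: [0.5139, 0.211, 0.2565]
tool_rot: [0.731, 0.67, 0.094, -0.087]
force: [-0.8, 0.1, 0.5]
width: 0.0853
grip_force: 0.0
time_s: 14.8
ee_pos: [0.5136, 0.2122, 0.2558]
tool_rot: [0.736, 0.677, -0.004, 0.002]
force: [0.2, -0.4, 0.6]
width: 0.0856
grip_force: 0.0
[[ 0.0837515   0.99648128 -0.00327741]
 [ 0.99645375 -0.08377501 -0.007853  ]
 [-0.00809993 -0.00260809 -0.99996379]] [ 0.21205651  0.02496673  1.86663609 -0.00735121  1.25485477  0.29822066]
2 0.07826364754807846
handle 0 ((0.0, 0.0), (0.0, 0.0), 0.0)
cap 0 ((0.0, 0.0), 0.0) nan
  return _methods._mean(a, axis=axis, dtype=dtype,
  ret = ret.dtype.type(ret / rcount)
```

```bash
python3 -m handwheel '[[[0.8,0,0],[0,0,0],1],[[0.8,0,-0.5],[0,0,0],1],[[0,0,-0.5],[0,0,0],1],[[0,0,0],[0,0,0],1]]'
cat > look.py <<'E'
from h import *
o=log();m=optics.camera_model('wrist');p,d=optics.get_image('wrist');cv2.imwrite('pics/wl.png',p);P,uv=cloud(m,d)
k=(np.hypot(P[:,0]-.52,P[:,1]-.31)<.07)&(P[:,2]>.05)&(P[:,2]<.14);q=P[k];uq=uv[k]
print(len(q),q[:,2].max(),uq.min(0),uq.max(0))
h=q[q[:,2]>.114];print('handle',len(h),cv2.minAreaRect(h[:,:2].astype(np.float32)*1000),np.median(h[:,2]))
c=q[(q[:,2]>.086)&(q[:,2]<.098)];print('cap',len(c),cv2.minEnclosingCircle(c[:,:2].astype(np.float32)*1000),np.median(c[:,2]))
print(o['ee_pos'])
E
python3 look.py
```

```text
time_s: 15.25
ee_pos: [0.521, 0.2758, 0.2993]
tool_rot: [0.737, 0.676, -0.0, 0.003]
force: [0.7, 1.4, 1.0]
width: 0.0853
grip_force: 0.0
3071 0.12609213769037758 [242 112] [318 173]
handle 796 ((525.5206298828125, 312.5821533203125), (12.128591537475586, 43.394657135009766), 83.98882293701172) 0.12373345887454634
cap 2033 ((525.5079956054688, 312.66058349609375), 28.023061752319336) 0.09191410982100867
[0.52097202 0.27581285 0.29934782]
```

The wrist depth shows the canister upright, its handle centred at (.5255,.3126), long axis at -6°, top at .124. I align with it, lower and grip the handle.

```bash
python3 -m handwheel '[[[0.93,0.03,0],[0,0,0],0.4],[[0,0,0],[0,0,1],0.4],[[0,0,0],[0,0,1],0.4],[[0,0,0],[0,0,1],0.4],[[0,0,0],[0,0,1],0.4],[[0,0,0],[0,0,1],0.4],[[0,0,0],[0,0,1],0.4],[[0,0,0],[0,0,1],0.4],[[0,0,0],[0,0,1],0.4],[[0,0,0],[0,0,1],0.4]]'; python3 -m handwheel '[[[0,0,0],[0,0,1],0.4],[[0,0,0],[0,0,1],0.4],[[0,0,0],[0,0,1],0.4],[[0,0,0],[0,0,1],0.4],[[0,0,0.5],[0,0,0.24],0.4],[[0,0,1],[0,0,0],0.4],[[0,0,0.8],[0,0,0],0.4],[[0,0,0],[0,0,0],0.4]]';python3 -c "
from h import *
o=log();M=R.from_quat(o['tool_rot']).as_matrix();print(M,o['joints'],o['ee_pos'])"
```

```text
time_s: 16.3
ee_pos: [0.5237, 0.3108, 0.2941]
tool_rot: [0.98, 0.198, -0.003, 0.004]
force: [0.9, -0.2, -0.3]
width: 0.0339
grip_force: 0.0
time_s: 17.1
ee_pos: [0.5202, 0.3089, 0.1964]
tool_rot: [0.999, -0.053, -0.007, 0.007]
force: [-0.8, -0.7, -1.7]
width: 0.0342
grip_force: 0.0
[[ 0.9942979  -0.10564289 -0.01453474]
 [-0.10582518 -0.99430742 -0.01240121]
 [-0.0131419   0.01386864 -0.99981746]] [ 0.37064446  0.19533592  1.79348821 -0.00683382  1.17081791  2.05010043] [0.52017371 0.30885791 0.19637914]
```

```bash
python3 -m handwheel '[[[0.15,-0.13,0],[0.115,0.11,0],0.4],[[0,0,0.5],[0,0,0],0.4],[[0,0,0.5],[0,0,0],0.4],[[0,0,0.5],[0,0,0],0.4],[[0,0,0.3],[0,0,0],0.4],[[0,0,0.15],[0,0,0],0.4],[[0,0,0],[0,0,0],0.4]]';python3 -c "
from h import *
o=log();M=R.from_quat(o['tool_rot']).as_matrix();print(M,o['ee_pos'])"
```

```text
time_s: 17.8
ee_pos: [0.5321, 0.3166, 0.1267]
tool_rot: [0.999, -0.052, 0.007, -0.003]
force: [-0.6, -1.2, 0.5]
width: 0.0345
grip_force: 0.0
[[ 0.99444089 -0.10432511  0.01426864]
 [-0.10441111 -0.99451946  0.00541898]
 [ 0.0136251  -0.00687866 -0.99988351]] [0.53212493 0.31658377 0.12674556]
```

```bash
for i in 1 2; do python3 -m handwheel '[[[0,0,0],[0,0,0],0.4],[[0,0,0],[0,0,0],0.4]]';done;python3 -c "
from h import *
o=log();M=R.from_quat(o['tool_rot']).as_matrix();print(M,o['ee_pos'])"
```

```text
time_s: 18.0
ee_pos: [0.5325, 0.3169, 0.1278]
tool_rot: [0.999, -0.052, 0.008, -0.003]
force: [-0.0, -0.6, 0.2]
width: 0.034
grip_force: 0.0
time_s: 18.2
ee_pos: [0.5319, 0.3167, 0.127]
tool_rot: [0.999, -0.052, 0.007, -0.003]
force: [0.5, -0.0, -0.5]
width: 0.034
grip_force: 0.0
[[ 0.99445321 -0.10416252  0.01459397]
 [-0.10425153 -0.99453589  0.00547577]
 [ 0.01394386 -0.00696684 -0.99987851]] [0.5319223  0.31667057 0.12697603]
```

```bash
python3 -m handwheel '[[[-0.15,0.12,0],[-0.06,-0.115,0],0.4],[[0,0,0],[0,0,0],0.4],[[0,0,0],[0,0,0],0.4],[[0,0,0],[0,0,0],0.4]]';python3 -c "
from h import *
o=log();M=R.from_quat(o['tool_rot']).as_matrix();print(M,o['ee_pos'])"
```

```text
time_s: 18.6
ee_pos: [0.5252, 0.3123, 0.1263]
tool_rot: [0.999, -0.052, -0.0, 0.0]
force: [0.1, -0.9, 0.6]
width: 0.0342
grip_force: 0.0
[[ 9.94550384e-01 -1.04254195e-01 -7.72505331e-04]
 [-1.04254678e-01 -9.94550444e-01 -6.13255799e-04]
 [-7.04361030e-04  6.90451085e-04 -9.99999514e-01]] [0.52520622 0.31232923 0.12625142]
```

Aligned. I lower the last 8 mm and grip.

```bash
python3 -m handwheel '[[[0,0,0.1],[0,0,0],0.4],[[0,0,0.1],[0,0,0],0.4],[[0,0,0],[0,0,0],0.4],[[0,0,0],[0,0,0],0],[[0,0,0],[0,0,0],0],[[0,0,0],[0,0,0],0],[[0,0,0],[0,0,0],0],[[0,0,0],[0,0,0],0]]' 80; python3 -m handwheel '[[[0,0,-0.1],[0,0,0],0],[[0,0,-0.5],[0,0,0],0],[[0,0,-1],[0,0,0],0],[[0,0,-1],[0,0,0],0],[[0,0,-1],[0,0,0],0],[[0,0,-0.4],[0,0,0],0],[[0,0,0],[0,0,0],0]]';python3 -c "
from h import *
o=log();M=R.from_quat(o['tool_rot']).as_matrix();print(M,o['ee_pos'])"
```

```text
time_s: 19.4
ee_pos: [0.5253, 0.3124, 0.1183]
tool_rot: [0.999, -0.052, -0.0, 0.0]
force: [0.5, -0.4, -0.5]
width: 0.0106
grip_force: 79.3
time_s: 20.1
ee_pos: [0.5264, 0.3129, 0.2813]
tool_rot: [0.999, -0.052, 0.002, -0.001]
force: [1.0, -0.3, -3.0]
width: 0.0104
grip_force: 79.1
[[ 0.99454826 -0.10417807  0.00454762]
 [-0.10418563 -0.9945568   0.00145752]
 [ 0.00437103 -0.00192337 -0.9999886 ]] [0.52638272 0.31291413 0.28127623]
```

```bash
python3 -m handwheel '[[[0.065,0.95,0],[0,0,0],0],[[0.065,0.95,0],[0,0,0],0],[[0.065,0.95,0],[0,0,0],0],[[0.065,0.95,0],[0,0,0],0],[[0.065,0.95,0],[0,0,0],0],[[0.065,0.95,0],[0,0,0],0],[[0.065,0.95,0],[0,0,0],0],[[0.065,0.95,0],[0,0,0],0],[[0.065,0.95,0],[0,0,0],0],[[0.065,0.95,0],[0,0,0],0]]' >/dev/null; python3 -m handwheel '[[[0.065,0.95,0],[0,0,0],0],[[0.065,0.95,0],[0,0,0],0],[[0.065,0.9,0],[0,0,0],0],[[0.065,0.85,0],[0,0,0],0],[[0,0,0],[0,0,-0.92],0],[[0,0,0],[0,0,-0.92],0],[[0,0,0],[0,0,-0.91],0],[[0,0,0],[0,0,0],0],[[0,0,0],[0,0,0],0],[[0,0,0],[0,0,0],0]]';cat > st.py <<'E'
from h import *
o=log();M=R.from_quat(o['tool_rot']);A=M.as_matrix();print(o['ee_pos'].round(4),'az',np.degrees(np.arctan2(A[1,0],A[0,0])).round(2),'z',A[:,2].round(4),'F',o['force'].round(1),'T',o['torque'].round(2),'grip',o['grip_force'],o['width'],'J',o['joints'].round(2))
t=np.array([.5071,-.2178,o['ee_pos'][2]]);e=A.T@(t-o['ee_pos'])/.04
x=R.from_euler('z',np.radians(12.9)).apply([1,0,0]);T=R.from_matrix(np.c_[x,np.cross([0,0,-1],x),[0,0,-1]])
print('shift',e.round(3),'turn',((M.inv()*T).as_rotvec()/.12).round(3))
E
python3 st.py
```

```text
time_s: 22.1
ee_pos: [0.5063, -0.2141, 0.2772]
tool_rot: [0.994, 0.112, -0.001, -0.0]
force: [-1.0, 0.4, -2.3]
width: 0.011
grip_force: 79.5
[ 0.5063 -0.2141  0.2772] az 12.85 z [-2.7e-03  6.0e-04 -1.0e+00] F [-1.   0.4 -2.3] T [-0.   -0.05  0.01] grip 79.5071804523468 0.011027056253386439 J [-0.58 -0.01  1.86 -0.    1.29  0.76]
shift [-0.002  0.095 -0.   ] turn [-0.01   0.021 -0.008]
```

```bash
python3 -m handwheel '[[[0,0.095,0.5],[-0.01,0.021,-0.008],0],[[0,0,0.5],[0,0,0],0],[[0,0,0],[0,0,0],0],[[0,0,0],[0,0,0],0],[[0,0,0],[0,0,0],0]]'; python3 st.py
```

```text
time_s: 22.6
ee_pos: [0.5082, -0.2185, 0.24]
tool_rot: [0.994, 0.113, 0.002, 0.001]
force: [0.3, 0.2, -2.7]
width: 0.0109
grip_force: 79.4
[ 0.5082 -0.2185  0.24  ] az 12.97 z [ 0.0038 -0.0025 -1.    ] F [ 0.3  0.2 -2.7] T [-0.06 -0.02 -0.03] grip 79.38913822174072 0.010947585381229266 J [-0.59  0.03  1.89  0.    1.22  0.75]
shift [-0.023 -0.023 -0.   ] turn [ 0.027 -0.026  0.01 ]
```

```bash
python3 -m handwheel '[[[-0.02,-0.02,0.1],[0.02,-0.02,0.01],0],[[0,0,0.25],[0,0,0],0],[[0,0,0.25],[0,0,0],0],[[0,0,0.25],[0,0,0],0],[[0,0,0.25],[0,0,0],0],[[0,0,0.25],[0,0,0],0],[[0,0,0.2],[0,0,0],0],[[0,0,0],[0,0,0],0],[[0,0,0],[0,0,0],0]]'; python3 st.py
```

```text
time_s: 23.5
ee_pos: [0.5066, -0.2176, 0.1765]
tool_rot: [0.994, 0.112, -0.001, -0.0]
force: [-0.3, 0.6, -3.4]
width: 0.011
grip_force: 79.4
[ 0.5066 -0.2176  0.1765] az 12.91 z [-1.1e-03  7.0e-04 -1.0e+00] F [-0.3  0.6 -3.4] T [-0.02 -0.    0.01] grip 79.40554976463318 0.010962248248761783 J [-0.59  0.09  1.95 -0.    1.1   0.76]
shift [ 0.011  0.007 -0.   ] turn [-0.008  0.008  0.001]
```

The canister is inside the bore with no side force. I lower the lugs through the slots.

```bash
python3 -m handwheel '[[[0.01,0,0.2],[0,0,0],0],[[0,0,0.15],[0,0,0],0],[[0,0,0.1],[0,0,0],0],[[0,0,0],[0,0,0],0],[[0,0,0],[0,0,0],0]]'; python3 -m handwheel '[[[0,0,0.1],[0,0,0],0],[[0,0,0.05],[0,0,0],0],[[0,0,0],[0,0,0],0],[[0,0,0],[0,0,0],0]]'; python3 st.py
```

```text
time_s: 24.0
ee_pos: [0.5069, -0.2174, 0.1585]
tool_rot: [0.994, 0.112, -0.001, -0.0]
force: [0.8, 0.1, -2.4]
width: 0.0109
grip_force: 79.6
time_s: 24.4
ee_pos: [0.5069, -0.2175, 0.1525]
tool_rot: [0.994, 0.112, -0.0, -0.0]
force: [0.7, -0.6, -2.6]
width: 0.0107
grip_force: 79.6
[ 0.5069 -0.2175  0.1525] az 12.91 z [-1.e-03  6.e-04 -1.e+00] F [ 0.7 -0.6 -2.6] T [-0.    0.09 -0.  ] grip 79.57132458686829 0.010675872703851228 J [-0.59  0.12  1.96 -0.    1.06  0.76]
shift [ 0.002  0.009 -0.   ] turn [-0.007  0.007  0.002]
```

The lugs have passed the lip with no force. I push against the spring.

```bash
python3 -m handwheel '[[[0,0,0.1],[0,0,0],0],[[0,0,0.1],[0,0,0],0],[[0,0,0.1],[0,0,0],0],[[0,0,0.08],[0,0,0],0],[[0,0,0],[0,0,0],0],[[0,0,0],[0,0,0],0]]' 100; python3 st.py
```

```text
time_s: 25.0
ee_pos: [0.5079, -0.218, 0.1404]
tool_rot: [0.994, 0.113, 0.0, 0.0]
force: [-3.5, 2.2, 11.1]
width: 0.0103
grip_force: 103.2
[ 0.5079 -0.218   0.1404] az 12.92 z [ 5.e-04 -4.e-04 -1.e+00] F [-3.5  2.2 11.1] T [0.46 0.77 0.02] grip 103.23661208152771 0.010268068903442232 J [-0.59  0.14  1.97 -0.    1.03  0.76]
shift [-0.019 -0.01  -0.   ] turn [ 0.004 -0.003  0.003]
```

```bash
python3 -m handwheel '[[[0,0,0.08],[0,0,0],0],[[0,0,0],[0,0,0],0],[[0,0,0],[0,0,0],0]]'; python3 st.py; python3 -m handwheel '[[[0,0,0],[0,0,0.5],0],[[0,0,0],[0,0,0.5],0],[[0,0,0],[0,0,0.5],0],[[0,0,0],[0,0,0],0]]'; python3 st.py
```

```text
time_s: 25.3
ee_pos: [0.508, -0.218, 0.1377]
tool_rot: [0.994, 0.113, 0.0, 0.0]
force: [-3.6, 2.8, 12.6]
width: 0.0103
grip_force: 103.6
[ 0.508  -0.218   0.1377] az 12.92 z [ 5.e-04 -3.e-04 -1.e+00] F [-3.6  2.8 12.6] T [ 0.6   0.88 -0.01] grip 103.56721043586731 0.010289473819259418 J [-0.59  0.15  1.97 -0.    1.03  0.76]
shift [-0.021 -0.01  -0.   ] turn [ 0.004 -0.003  0.003]
time_s: 25.7
ee_pos: [0.5091, -0.219, 0.1384]
tool_rot: [1.0, 0.022, 0.002, 0.002]
force: [-1.6, 0.6, 11.6]
width: 0.0104
grip_force: 103.5
[ 0.5091 -0.219   0.1384] az 2.55 z [ 0.004  -0.0032 -1.    ] F [-1.6  0.6 11.6] T [ 0.26  0.54 -0.05] grip 103.48828911781311 0.010375928769574582 J [-0.59  0.14  1.97 -0.    1.02  0.94]
shift [-0.048 -0.032 -0.   ] turn [ 0.031 -0.029 -1.505]
```

```bash
python3 -m handwheel '[[[-0.02,0,0.03],[0.01,-0.01,0.8],0],[[0,0,0],[0,0,0.8],0],[[0,0,0],[0,0,0.8],0],[[0,0,0],[0,0,0.8],0],[[0,0,0],[0,0,0.8],0],[[0,0,0],[0,0,0.8],0],[[0,0,0],[0,0,0.8],0],[[0,0,0],[0,0,0],0]]'; python3 st.py
```

```text
time_s: 26.5
ee_pos: [0.5086, -0.2196, 0.1377]
tool_rot: [0.951, -0.309, 0.002, 0.001]
force: [-2.5, -0.7, 13.4]
width: 0.0101
grip_force: 103.6
[ 0.5086 -0.2196  0.1377] az -35.99 z [ 0.0038 -0.0035 -1.    ] F [-2.5 -0.7 13.4] T [ 0.06  0.5  -0.1 ] grip 103.60072016716003 0.010091814996024184 J [-0.59  0.15  1.97 -0.    1.02  1.61]
shift [-0.058 -0.014 -0.   ] turn [ 0.023 -0.038 -7.11 ]
```

```bash
python3 -m handwheel '[[[-0.02,0,0],[0,0,0.6],0],[[0,0,0],[0,0,0.6],0],[[0,0,0],[0,0,0.6],0],[[0,0,0],[0,0,0.6],0],[[0,0,0],[0,0,0.4],0],[[0,0,0],[0,0,0],0]]'; python3 st.py;python3 -m handwheel '[[[0,0,0],[0,0,0.3],0],[[0,0,0],[0,0,0.3],0],[[0,0,0],[0,0,0],0]]'; python3 st.py
```

```text
time_s: 27.1
ee_pos: [0.508, -0.2195, 0.1378]
tool_rot: [0.886, -0.463, 0.003, 0.001]
force: [-2.3, -1.7, 12.7]
width: 0.0104
grip_force: 103.6
[ 0.508  -0.2195  0.1378] az -55.16 z [ 0.0038 -0.0043 -1.    ] F [-2.3 -1.7 12.7] T [-0.05  0.55 -0.02] grip 103.58155131340027 0.01035345645077253 J [-0.59  0.14  1.97 -0.    1.02  1.94]
shift [-0.047 -0.006 -0.   ] turn [ 0.023 -0.045 -9.9  ]
time_s: 27.4
ee_pos: [0.5076, -0.2196, 0.1377]
tool_rot: [0.869, -0.494, 0.002, 0.001]
force: [-3.3, -1.7, 12.5]
width: 0.0098
grip_force: 103.7
[ 0.5076 -0.2196  0.1377] az -59.23 z [ 0.0028 -0.0045 -1.    ] F [-3.3 -1.7 12.5] T [-0.09  0.68  0.16] grip 103.65740060806274 0.009839717137815222 J [-0.59  0.14  1.97 -0.    1.02  2.02]
shift [-0.045 -0.011 -0.   ] turn [  0.028  -0.039 -10.49 ]
```

```bash
python3 -m handwheel '[[[0,0,0],[0,0,0.3],0],[[0,0,0],[0,0,0.3],0],[[0,0,0],[0,0,0],0]]'; python3 st.py
```

```text
time_s: 27.7
ee_pos: [0.507, -0.2199, 0.1377]
tool_rot: [0.853, -0.522, 0.002, 0.003]
force: [-4.9, -2.5, 14.5]
width: 0.0106
grip_force: 106.2
[ 0.507  -0.2199  0.1377] az -62.95 z [ 3.0e-04 -6.4e-03 -1.0e+00] F [-4.9 -2.5 14.5] T [-0.16  0.94  1.46] grip 106.19146585464478 0.010566841367288384 J [-0.59  0.14  1.97 -0.01  1.02  2.08]
shift [-0.046 -0.026 -0.   ] turn [  0.051  -0.026 -11.031]
```

The stop is felt at 1.5 N m. I ease the torque and let the spring lift it.

```bash
python3 -m handwheel '[[[0,0,-0.05],[0,0,-0.2],0],[[0,0,-0.05],[0,0,0],0],[[0,0,-0.05],[0,0,0],0],[[0,0,-0.05],[0,0,0],0],[[0,0,0],[0,0,0],0],[[0,0,0],[0,0,0],0]]'; python3 st.py; python3 -m handwheel '[[[0,0,-0.05],[0,0,0],0],[[0,0,-0.05],[0,0,0],0],[[0,0,0],[0,0,0],0],[[0,0,0],[0,0,0],0]]'; python3 st.py
```

```text
time_s: 28.3
ee_pos: [0.5065, -0.219, 0.1416]
tool_rot: [0.858, -0.514, 0.001, 0.002]
force: [1.2, -5.8, -1.1]
width: 0.0103
grip_force: 101.8
[ 0.5065 -0.219   0.1416] az -61.82 z [ 9.0e-04 -4.2e-03 -1.0e+00] F [ 1.2 -5.8 -1.1] T [-1.16 -0.39  0.81] grip 101.76077127456665 0.010301869623349063 J [-0.59  0.14  1.97 -0.    1.03  2.06]
shift [-0.019 -0.029 -0.   ] turn [  0.031  -0.023 -10.867]
time_s: 28.7
ee_pos: [0.5063, -0.2189, 0.1434]
tool_rot: [0.858, -0.514, 0.002, 0.001]
force: [6.3, -8.1, -11.5]
width: 0.01
grip_force: 100.2
[ 0.5063 -0.2189  0.1434] az -61.84 z [ 0.0014 -0.0042 -1.    ] F [  6.3  -8.1 -11.5] T [-1.45 -1.07  0.82] grip 100.19508719444275 0.010045679022848863 J [-0.59  0.13  1.97 -0.    1.03  2.06]
shift [-0.016 -0.031 -0.   ] turn [  0.029  -0.027 -10.87 ]
```

```bash
python3 -m handwheel '[[[0,0,0.05],[0,0,-0.2],0],[[0,0,0],[0,0,-0.2],0],[[0,0,0],[0,0,0],0],[[0,0,0],[0,0,0],0]]'; python3 st.py; python3 -m handwheel '[[[0,0,0],[0,0,-0.3],0],[[0,0,0],[0,0,-0.3],0],[[0,0,0],[0,0,0],0],[[0,0,0],[0,0,0],0]]'; python3 st.py
```

```text
time_s: 29.1
ee_pos: [0.5064, -0.219, 0.1434]
tool_rot: [0.869, -0.495, 0.001, 0.001]
force: [2.9, -6.9, -2.2]
width: 0.0106
grip_force: 101.3
[ 0.5064 -0.219   0.1434] az -59.37 z [ 0.001  -0.0026 -1.    ] F [ 2.9 -6.9 -2.2] T [-1.02 -0.27 -0.14] grip 101.27115726470947 0.01057454408115732 J [-0.59  0.13  1.97 -0.    1.04  2.02]
shift [-0.017 -0.031 -0.   ] turn [  0.018  -0.018 -10.512]
time_s: 29.5
ee_pos: [0.5062, -0.2182, 0.1434]
tool_rot: [0.886, -0.464, 0.0, 0.0]
force: [1.5, -4.9, -1.8]
width: 0.0104
grip_force: 101.4
[ 0.5062 -0.2182  0.1434] az -55.25 z [ 2.e-04 -8.e-04 -1.e+00] F [ 1.5 -4.9 -1.8] T [-0.8  -0.34 -0.06] grip 101.42780542373657 0.01043604448351201 J [-0.59  0.13  1.97 -0.    1.04  1.94]
shift [ 0.005 -0.024 -0.   ] turn [ 6.000e-03 -4.000e-03 -9.911e+00]
```

```bash
python3 -m handwheel '[[[0,0,0],[0,0,-0.3],0],[[0,0,0],[0,0,-0.2],0],[[0,0,0],[0,0,0],0]]'; python3 st.py
```

```text
time_s: 29.8
ee_pos: [0.5061, -0.2182, 0.1434]
tool_rot: [0.898, -0.44, 0.0, -0.0]
force: [0.9, -5.6, -1.0]
width: 0.0101
grip_force: 102.8
[ 0.5061 -0.2182  0.1434] az -52.15 z [ 5.e-04  5.e-04 -1.e+00] F [ 0.9 -5.6 -1. ] T [-0.99 -0.07 -1.28] grip 102.82652378082275 0.010103683156493298 J [-0.59  0.13  1.97  0.    1.04  1.89]
shift [ 0.008 -0.026  0.   ] turn [-6.000e-03 -3.000e-03 -9.462e+00]
```

It meets a wall counter-clockwise too, at home height, so it is locked in the notch. I centre the turn, release and rise.

```bash
python3 -m handwheel '[[[0,0,0],[0,0,0.35],0],[[0,0,0],[0,0,0.35],0],[[0,0,0],[0,0,0],0],[[0,0,0],[0,0,0],0.1],[[0,0,0],[0,0,0],0.2],[[0,0,0],[0,0,0],0.4],[[0,0,0],[0,0,0],0.5],[[0,0,0],[0,0,0],0.5]]'; python3 -m handwheel '[[[0,0,-0.3],[0,0,0],0.5],[[0,0,-0.7],[0,0,0],0.5],[[0,0,-1],[0,0,0],0.5],[[0,0,-1],[0,0,0],0.5],[[-1,0,-0.5],[0,0,0],0.5],[[-1,0,0],[0,0,0],0.5],[[0,0,0],[0,0,0],0.5],[[0,0,0],[0,0,0],0.5],[[0,0,0],[0,0,0],0.5]]'
python3 - <<'E'
from h import *
o=log();m=optics.camera_model('wrist');p,d=optics.get_image('wrist');cv2.imwrite('pics/wf.png',p);P,uv=cloud(m,d)
k=(np.hypot(P[:,0]-.507,P[:,1]+.218)<.035);q=P[k]
h=q[(q[:,2]>.137)&(q[:,2]<.155)];print('handle',len(h),h[:,2].max(),cv2.minAreaRect(h[:,:2].astype(np.float32)*1000),np.median(h[:,2]))
c=q[(q[:,2]>.112)&(q[:,2]<.123)];print('cap',len(c),np.median(c[:,2]) if len(c) else 0,o['ee_pos'])
E
```

```text
time_s: 30.6
ee_pos: [0.5053, -0.2164, 0.1428]
tool_rot: [0.881, -0.473, -0.002, -0.001]
force: [-0.2, 0.2, 0.0]
width: 0.0428
grip_force: 0.0
time_s: 31.5
ee_pos: [0.4621, -0.151, 0.2836]
tool_rot: [0.881, -0.474, -0.001, -0.0]
force: [-0.8, -0.7, -0.5]
width: 0.0427
grip_force: 0.0
handle 1127 0.15130948245588433 ((506.28997802734375, -216.2546844482422), (11.693401336669922, 43.30214309692383), 33.90115737915039) 0.14879009764702134
cap 3636 0.11675193846435966 [ 0.46206053 -0.15103363  0.28361397]
```

View pics/wf.png

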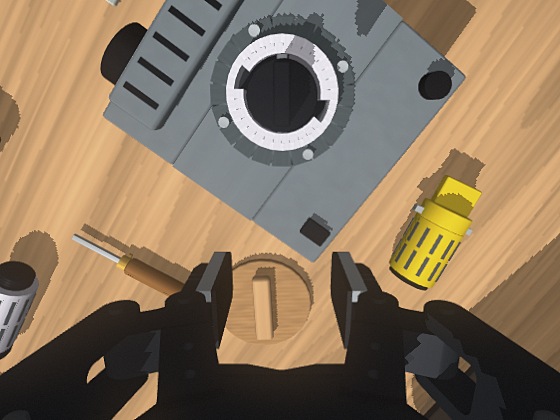

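The picture shows the canister seated in the collar at about (282,92). Its cap is at .117 as expected when home, with the handle turned about 69° from the slots. The gouge and baren appear undisturbed.

```bash
python3 -c "from plant import robot;print(robot.finish_job())"
```

```text
the job is handed in; nothing more can be done
None
```

The bar-handled canister is locked in the extractor's collar and released, checked by its height and by stops felt both ways; the job was handed in at about 32 s, with nothing else handled.

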